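# Empty the weighing pan and press it home on the scale's pin

### The arm

A 7-joint arm with a two-finger parallel gripper is mounted at the origin on the work surface. World frame = base frame: x ahead of the robot, y to its left, z up, the work surface at z = 0. Lengths are in m, angles in degrees, forces in N, time in s.
With the tool pointing down it reaches from about 0.425 to 0.825 m from the base axis. Payload 3.6 kg.
Tool frame: the origin (TCP) lies at the very end of the fingers, on their centre line; the grasp point (between the pads) lies arm.grip_depth behind it (arm.grip_depth is the distance from the TCP to the grasp point, in m); z points along the fingers, y is the line along which they close (so a half turn about z gives the same grasp; the last joint's range is limited). The gripper opens to 93 mm and grips with 3 to 60 N. Pads are 15 mm wide; open, the fingers measure 128 mm over their backs; the gripper's body (75 mm by 188 mm) begins 65 mm behind the grasp point.
Start: joints at [69.242, 35.231, -0.722, 81.555, 0.464, 63.22, -2.315], TCP at [0.214, -0.614, 0.219] pointing down, gripper open.
Joint ranges: [-178.69, 178.69], [-17.37, 117.87], [-77.05, 75.6], [15.02, 138.74], [-78.02, 258.01], [0.78, 113.62], [-162.83, 162.83]. Speed limits (degrees/s): [159.86, 159.86, 180, 180, 180, 180, 180].

### API

Orientations are given as [roll, pitch, yaw] about the fixed x, y, z axes, in that order (R = Rz(yaw) Ry(pitch) Rx(roll)).
In Python, from bench import status, cams, arm, finder gives the robot as it stands.
- The arm moves only by the tool carry_out, never from a script. Its argument "targets" is a list that holds one entry, the list of rows, each a list of 4 numbers: the shift along the tool's x, y, z in mm, then the turn about the tool's z in degrees. In form: [[[tx, ty, tz, turn], ...]]. A call has exactly 5 rows; each row shifts and turns the commanded pose from where the row before left it, along the tool's axes as they then stand; what a row does not reach is not made up. A row lasts 1/12 s, in which the tool goes at most 41.7 mm and 7.16 degrees, less where a joint would pass 70% of its speed; a pose out of reach is approached as far as the arm can. A call with a gripper value outside its range is refused whole. "jaw" is the opening, from -1 (shut) to 1 (fully open), set as the call begins (left out, the last holds). The fingers move at their own pace and stop on an object; "newtons" is the grip in N (left out, the last holds). Time passes only in rows, so rows that do not move let the fingers close, or fill a call up. It gives the time, the measured TCP pose, the force, the opening and the grip force at its end, in the units of the state.
- status.state(): the state, without advancing time (a new reading comes with each control period).
- cams.snapshot(name): name is "scene" or "top" or "wrist"; returns a dict with "frame" (384x512x3 uint8, red, green, blue), "depth" (384x512 float32, m along the optical axis (not along the pixel's ray), 0 where there is no reading), "camera_matrix" (3x3 intrinsics, pixels), "T" (4x4, takes a point from camera to world coordinates). Camera axes: x right, y down, z forward; pixel columns grow to the right and rows downward; lengths in m; the calibration is good to about 2 mm. The wrist camera is an equidistant fisheye: a pixel r from the principal point sees the ray r / f radians off the axis. A picture is of the moment at which its call begins.
- arm.job_done(): hands the job in; it is judged then, once.
Trained networks look in a picture, given as the dict that the camera call returned (one of the last four; its "shot" number tells which), for a name from the list of things; names that differ only in an ending like _2 or _b are one class to them, and where a whole thing is asked for, a point or a joint stands for the part that bears it (a point fixed in the world has none). Each returns a list of dicts, best first, with "score" (0 to 1); they miss things now and then, are a little off and sometimes report something else, mostly with a low value. They report only what shows in the picture. A call takes as long as a camera call. They do not tell look-alikes from the thing itself.
- finder.silhouettes(query, picture): "mask" (384x512 bool, what is visible of it) and "extent" ([centre column, centre row, width, height] as shares, 0 to 1, of the picture: columns of its width, rows of its height, round what is visible of it).
- finder.tip_of(query, picture): "centre" ([row, column] as shares, 0 to 1, of the picture: columns of its width, rows of its height: a listed point, or the origin of a listed thing).
The state is a dict: "time": time; "joint_positions": joint angles; "qvel": joint speeds; "joint_efforts": joint torques, N m; "tool_pos": TCP position; "ee_rot": TCP orientation; "wrist_force": force on the tool from outside, world axes, zero at the start; "torque": the same for the moment, N m; "width": finger opening in m; "finger_force": force on a finger pad.
Only numpy, scipy, OpenCV 4.12 (cv2) and the standard library are available. Lean on these libraries where they do the work, as an engineer would, in place of code of your own. Each camera call takes 0.05 s, during which the arm holds its last target. There are 200 camera calls.

### The job

Carry the weighing pan to the open carton and tip its three lemons out into it. Then lower the empty pan upright onto the bench scale and slide it about until the socket hidden under it drops over the platform's pin and it sits flat (it may face any way), and press it down against the platform's spring to the stop. Finish while still holding the pan pressed down there with the fingers, and leave the spray bottle, sizing plate and marker where they are.

Things in the scene. Friction and masses are not known exactly. Their poses are not given: they have to be found in the camera images.
- pan: Loose steel weighing pan, about 0.45 kg, 190 (x) by 160 mm (y). Origin: centre of its foot's underside, z up. Foot 120 by 110 mm, 14 mm high; at its centre a round socket open only underneath, 17 mm across (21 mm at the chamfered mouth), 14 mm deep. Upper face of the floor at z = 18 mm. Walls 3 mm thick rise to z = 58 mm at the back (+x) and both sides.
- bar (a point): Middle of the pan's fixed straight carrying bar, 100 mm above the pan's origin, straight over the socket and above the lemons. The bar runs along the pan's y: 12 mm thick (x), 24 mm high, 172 mm long, on a post at each end (y = +-83 mm). Axes as the pan's.
- mouth (a point): Middle of the pan's open front edge, 95 mm to -x of the pan's origin and 18 mm up. There is only a 3 mm lip, so lemons stay in while the pan is carried level and roll out when this edge is dipped by more than about 30 degrees (45 is sure). Axes as the pan's.
- lemon0: A lemon, 68 mm long and 52 mm across, 0.1 kg; it starts lying loose on the pan's floor. Origin at its centre, its long axis is its own y.
- lemon1: A lemon, 68 mm long and 52 mm across, 0.1 kg; it starts lying loose on the pan's floor. Origin at its centre, its long axis is its own y.
- lemon2: A lemon, 68 mm long and 52 mm across, 0.1 kg; it starts lying loose on the pan's floor. Origin at its centre, its long axis is its own y.
- carton: Open empty fruit carton, fixed, 260 (x) by 220 (y) by 90 mm high, walls and floor 6 mm thick. Origin: centre of its underside. It stands to the left or the right of the pan, the scale on the other side.
- seat (a point): Centre of the top face of the bench scale's platform, at the root of its pin; z up; 72 mm above the bench when not pressed. The platform is a flat plate 130 by 120 mm on a fixed white case 200 by 180 mm, 50 mm high, with a low display in front (-x). When the pan is home its foot lies flat on the platform and its origin is on this point.
- pin_tip (a point): Top of the upright steel pin fixed to the platform, 12 mm above point seat: 14 mm across, its upper 5 mm tapering to 9 mm. It fits the pan's socket with 1.5 mm to spare all round and is hidden under the pan when the pan is above it.
- platform (a joint): How far the scale's sprung platform is pressed down: 0 up, 0.008 m at its stop. It begins to give at about 9 N in all (it does not sink under the empty pan) and needs about 17 N in all, some 13 N of push beside the pan's weight, to reach the stop.
- spray: Bystander: upright white bottle, 56 mm across, 160 mm high. Origin: centre of its underside.
- gauge: Bystander: flat metal sizing plate with three round holes, 70 by 200 by 6 mm. Origin: centre of its underside.
- marker: Bystander: marker pen lying down, 130 mm long, 16 mm thick. Origin: under its middle.
Not all that is in view belongs to the job. What is shaped like the pan but pink or turquoise is not meant.

How it is judged (in metres and radians):
On the way, in this order (a step that is already met when the one before it is completed fails the run):
1. the pan is tipped over the carton (more than 17 degrees, within 25 cm of its middle, off the bench) (angle between pan's own z axis and vertical above 0.3 rad and horizontal distance between pan and carton below 0.25 m and height (world z) of pan above 0.06 m), for 0.05 s.
2. all three lemons are in the carton (x of lemon0 in the frame of carton between -0.125 and 0.125 m and y of lemon0 in the frame of carton between -0.105 and 0.105 m and z of lemon0 in the frame of carton between 0.01 and 0.09 m and x of lemon1 in the frame of carton between -0.125 and 0.125 m and y of lemon1 in the frame of carton between -0.105 and 0.105 m and z of lemon1 in the frame of carton between 0.01 and 0.09 m and x of lemon2 in the frame of carton between -0.125 and 0.125 m and y of lemon2 in the frame of carton between -0.105 and 0.105 m and z of lemon2 in the frame of carton between 0.01 and 0.09 m), for 0.2 s.
3. the empty pan has dropped over the pin and sits flat on the platform (horizontal distance between pan and seat below 0.004 m and z of pan in the frame of seat below 0.002 m and angle between pan's own z axis and vertical below 0.05 rad), for 0.2 s.
At the end, for the whole second after the job is handed in: The three lemons lie inside the carton below its rim; the pan sits flat on the platform over the pin (within 4 mm sideways, 2 mm in height, 0.05 rad of tilt), the platform is pressed at least 6.5 of its 8 mm, still, and the fingers still hold the pan (more than 2 N) (all of step 2 and all of step 3 and value of joint platform above 0.0065 m and contact force between the fingers and pan above 2 N and linear speed of pan below 0.02 m/s); the arm keeps its last pose, push and grip.
It fails at once if the spray bottle is moved more than 3 cm (distance of spray from where it was at the start of the episode above 0.03 m).
It fails at once if the sizing plate is moved more than 3 cm (distance of gauge from where it was at the start of the episode above 0.03 m).
It fails at once if the marker is moved more than 3 cm (distance of marker from where it was at the start of the episode above 0.03 m).
It also fails if it takes over 54 s, if anything falls off the work surface, if the arm or the gripper's body presses on something with over 40 N, if the wrist force passes 120 N, or if a joint passes its speed limit or range.

## Working session

There is one attempt and no reset: what is moved stays moved. The work goes in short steps, Python scripts to look and compute and a tool call to move; the robot and the scene stay as the last step left them, time stands still between calls to the robot, and variables do not carry over. Pictures are saved under pics/ and viewed, at most 10 in all, crops included, and the job is handed in when it is done.

Besides the shell and the picture viewer there is one more tool, called after ">>>" by a JSON object that holds its "method" and its "body", one argument or row to a line. carry_out: Moves the arm, as the interface text tells. Its arguments: {"type":"object","properties":{"targets":{"type":"array"},"jaw":{"type":"number"},"newtons":{"type":"number"}},"required":["targets"]}

```bash
mkdir -p pics; ls
python3 - <<'E'
from bench import status,cams,arm,finder
import cv2,numpy as np
s=status.state();print(s, arm.grip_depth)
a=cams.snapshot("scene");b=cams.snapshot("top")
for n,p in(("scene",a),("top",b)):
    cv2.imwrite(f"pics/{n}0.png",p["frame"][:,:,::-1]);np.savez(f"pics/{n}0.npz",depth=p["depth"],K=p["camera_matrix"],T=p["T"],frame=p["frame"])
    print(n,p["camera_matrix"],p["T"])
for q in ["pan","bar","mouth","carton","seat","pin_tip","spray","gauge","marker","lemon0"]:
    for n,p in(("scene",a),("top",b)):
        try:
            print(q,n,[(round(r["score"],2),[round(r["centre"][1]*512),round(r["centre"][0]*384)]) for r in finder.tip_of(q,p)[:4]])
        except Exception as e: print(q,n,e)
E
```

```text
pics
{'time': 0.0, 'joint_positions': array([69.2430117 , 35.28985904, -0.72278339, 81.64076319,  0.46686522,
       63.22144986, -2.31468179]), 'qvel': array([ 0.06836288,  0.06774267,  0.00297726,  0.01376282, -0.02856045,
        0.07970112,  0.00880248]), 'joint_efforts': array([-9.35942762e-05, -4.58932400e+01,  2.09047906e-01, -1.65741599e+01,
       -6.09572860e-02,  2.04374932e-02,  2.43914965e-04]), 'tool_pos': array([ 0.21390656, -0.6129429 ,  0.21747756]), 'ee_rot': array([-1.79850919e+02,  4.71691607e-03,  1.92437204e+01]), 'wrist_force': array([-0.24643651, -0.01454319, -0.14218701]), 'torque': array([-0.05063601, -0.00780811, -0.00042929]), 'finger_force': 0.0, 'width': 0.09319979765283617} 0.0188
scene [[479.63997443   0.         263.62293779]
 [  0.         479.63997443 195.59216965]
 [  0.           0.           1.        ]] [[-0.36208226  0.72679565 -0.58366473  1.30975946]
 [ 0.93196697  0.29453826 -0.21138776  0.30127884]
 [ 0.01827589 -0.62049601 -0.78399662  1.19856095]
 [ 0.          0.          0.          1.        ]]
top [[386.64674557   0.         254.78898
[... 709 characters left out ...]
, 347]), (0.83, [336, 329]), (0.67, [227, 230])]
carton scene [(0.85, [153, 196]), (0.17, [293, 317])]
carton top [(0.85, [369, 190])]
seat scene [(0.82, [384, 249])]
seat top [(0.9, [111, 193])]
pin_tip scene [(0.96, [385, 245])]
pin_tip top [(0.9, [111, 193]), (0.33, [251, 120])]
spray scene [(0.69, [169, 276]), (0.63, [227, 281]), (0.54, [286, 202])]
spray top [(0.63, [305, 114])]
gauge scene [(0.83, [225, 281]), (0.54, [290, 201])]
gauge top [(0.85, [250, 123])]
marker scene [(0.57, [294, 321])]
marker top [(0.75, [188, 119])]
lemon0 scene [(0.7, [267, 236]), (0.67, [244, 225]), (0.44, [272, 212])]
lemon0 top [(0.7, [255, 184]), (0.68, [231, 171]), (0.64, [235, 203]), (0.34, [237, 192])]
```

View pics/top0.png

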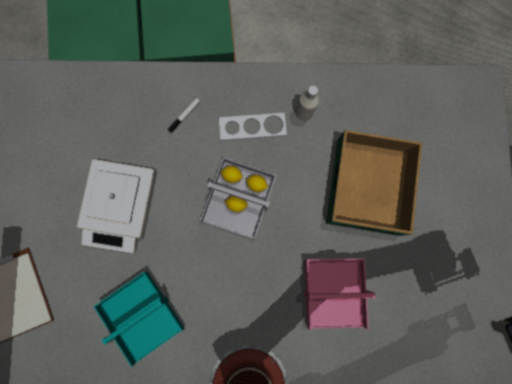

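View pics/scene0.png

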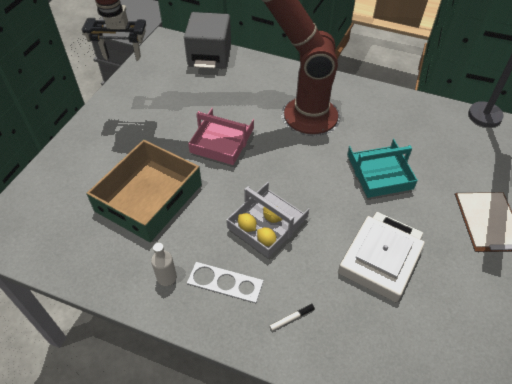

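The steel pan is at (237,198) in the top view, with its mouth towards the robot. The carton is at (376,182) on the robot's right and the scale at (115,200) on its left. Spray, gauge and marker sit beyond the pan at (308,103), (252,126) and (184,115). The tool only moves in 4 DOF, so I plan to tip by lowering the pan's rear foot onto the carton rim, letting the bar turn in a compliant grip.

```bash
cat > h.py <<'E'
import numpy as np,cv2
def cloud(p):
    d=p["depth"];K=p["K"] if "K" in p else p["camera_matrix"];v,u=np.indices(d.shape)
    c=np.stack([(u-K[0,2])/K[0,0]*d,(v-K[1,2])/K[1,1]*d,d,np.ones_like(d)],-1)
    w=(c@p["T"].T)[...,:3]; w[d==0]=np.nan; return w
def ray(p,u,v,z):
    K=p["K"] if "K" in p else p["camera_matrix"];T=p["T"]
    r=T[:3,:3]@np.array([(u-K[0,2])/K[0,0],(v-K[1,2])/K[1,1],1]);o=T[:3,3];return (o+r*(z-o[2])/r[2])
def rect(pts):
    (c,s,a)=cv2.minAreaRect((pts*1000).astype(np.float32));return np.round(c,1),np.round(s,1),round(a,1)
E
python3 - <<'E'
from h import *
t=dict(np.load("pics/top0.npz"));s=dict(np.load("pics/scene0.npz"))
W=cloud(t);S=cloud(s)
def sel(W,cx,cy,r,z0,z1):
    m=(np.hypot(W[...,0]-cx,W[...,1]-cy)<r)&(W[...,2]>z0)&(W[...,2]<z1);return W[m]
for n,(u,v,z) in dict(pan=(237,198,.1),carton=(376,182,.09),scale=(111,196,.072),pin=(111,196,.084),pink=(338,293,.05),turq=(140,318,.05),spray=(306,110,.08),gauge=(252,126,0),marker=(184,115,0)).items(): print(n,ray(t,u,v,z).round(3))
p=ray(t,237,198,.1)
for nm,C in(("top",W),("scene",S)):
    b=sel(C,p[0],p[1],.13,.097,.125);print(nm,"bar",len(b),rect(b[:,:2]),np.percentile(b[:,2],[5,50,95]))
    w=sel(C,p[0],p[1],.14,.01,.13);print(" pan",rect(w[:,:2]))
    c=ray(t,376,182,.09);k=sel(C,c[0],c[1],.2,.08,.1);print(" carton rim",len(k),rect(k[:,:2]),np.median(k[:,2]))
    q=ray(t,113,196,.072);k=sel(C,q[0],q[1],.12,.064,.078);print(" platform",len(k),rect(k[:,:2]),np.median(k[:,2]))
    k=sel(C,q[0],q[1],.03,.077,.1);print(" pin",len(k),k.mean(0) if len(k) else "")
print("pinrays",ray(t,111,193,.084),ray(s,385,245,.084),ray(s,384,249,.072))
E
```

```text
pan [0.511 0.033 0.1  ]
carton [ 0.558 -0.35   0.09 ]
scale [0.52  0.379 0.072]
pin [0.518 0.375 0.084]
pink [ 0.255 -0.245  0.05 ]
turq [0.191 0.293 0.05 ]
spray [ 0.768 -0.162  0.08 ]
gauge [ 0.747 -0.01   0.   ]
marker [0.78  0.197 0.   ]
top bar 340 (array([521.5,  30.9]), array([171.7,  15.6]), 71.2) [0.10100195 0.11134084 0.11438335]
 pan (array([521.4,  30.9]), array([171.7, 190.1]), 71.2)
 carton rim 1108 (array([ 563.1, -354.9]), array([223.9, 263.3]), 80.7) 0.08872294952704773
 platform 2066 (array([520.5, 376. ]), array([121.2, 129.9]), 80.6) 0.07183624007758682
 pin 21 [0.51929912 0.37599007 0.08172469]
scene bar 358 (array([519.7,  29.3]), array([174.8,  18.6]), 71.9) [0.09913369 0.11040443 0.11581455]
 pan (array([519.2,  29.8]), array([175.5, 195.7]), 71.5)
 carton rim 1034 (array([ 560.4, -354.5]), array([226.7, 268.1]), 80.6) 0.08843545651247275
 platform 1735 (array([519. , 375.2]), array([120.2, 134.4]), 80.7) 0.07273372230200037
 pin 31 [0.51897574 0.37536819 0.08071045]
pinrays [0.52613593 0.37504548 0.084     ] [0.51618744 0.3737005  0.084     ] [0.52162095 0.374712   0.072     ]
```

Pan is at (0.5205, 0.0305), yaw −18.8°. Carton is at (0.562, −0.355), yaw −9.3°. The pin is at about (0.519, 0.376). Moving above the pan.

>>> {"method": "carry_out", "body": {
  "targets": [
    [[25, -25.3, 0, 0], [25, -25.3, 0, 0], [25, -25.3, 0, 0], [25, -25.3, 0, 0], [25, -25.3, 0, 0]]
  ],
  "jaw": 1,
  "newtons": 30
}}

```text
time: 1.52
tool_pos: [0.2911, -0.4516, 0.2188]
ee_rot: [180.0, -0.0, 19.2]
wrist_force: [0.9, 0.5, -0.6]
width: 0.0925
finger_force: 0.0
```

>>> {"method": "carry_out", "body": {
  "targets": [
    [[25, -25.3, 0, 0], [25, -25.3, 0, 0], [25, -25.3, 0, 0], [25, -25.3, 0, 0], [25, -25.3, 0, 0]]
  ]
}}

```text
time: 1.93
tool_pos: [0.3675, -0.2909, 0.219]
ee_rot: [180.0, -0.0, 19.2]
wrist_force: [0.9, -0.2, 0.6]
width: 0.0932
finger_force: 0.0
```

>>> {"method": "carry_out", "body": {
  "targets": [
    [[25, -25.3, 0, 0], [25, -25.3, 0, 0], [25, -25.3, 0, 0], [25, -25.3, 0, 0], [25, -25.3, 0, 0]]
  ]
}}

```text
time: 2.35
tool_pos: [0.4438, -0.1302, 0.2191]
ee_rot: [180.0, -0.0, 19.2]
wrist_force: [1.5, -0.3, -0.4]
width: 0.0928
finger_force: 0.0
```

>>> {"method": "carry_out", "body": {
  "targets": [
    [[25, -25.3, 0, 0], [25, -25.3, 0, 0], [25, -25.3, 0, 0], [25, -25.3, 0, 0], [25, -25.3, 0, 0]]
  ]
}}

```text
time: 2.77
tool_pos: [0.5202, 0.0305, 0.219]
ee_rot: [180.0, -0.0, 19.2]
wrist_force: [1.0, -0.4, 0.5]
width: 0.0928
finger_force: 0.0
```

>>> {"method": "carry_out", "body": {
  "targets": [
    [[0, 0, 5, -5.2], [0, 0, 5, -5.2], [0, 0, 5, -5.2], [0, 0, 5, -5.2], [0, 0, 5, -5.2]]
  ]
}}

```text
time: 3.18
tool_pos: [0.5197, 0.029, 0.1936]
ee_rot: [180.0, -0.0, 45.5]
wrist_force: [-0.5, -1.1, -0.6]
width: 0.0931
finger_force: 0.0
```

>>> {"method": "carry_out", "body": {
  "targets": [
    [[0, 0, 5, -5.2], [0, 0, 5, -5.2], [0, 0, 5, -5.2], [0, 0, 5, -5.2], [0, 0, 5, -5.2]]
  ]
}}

```text
time: 3.6
tool_pos: [0.5197, 0.0287, 0.1686]
ee_rot: [180.0, -0.0, 71.5]
wrist_force: [0.8, 0.0, -0.0]
width: 0.0929
finger_force: 0.0
```

>>> {"method": "carry_out", "body": {
  "targets": [
    [[2, 0, 17.3, 0], [0, 0, 17.3, 0], [0, 0, 17.3, 0], [0, 0, 17.3, 0], [0, 0, 17.3, 0]]
  ]
}}

```text
time: 4.02
tool_pos: [0.5205, 0.0306, 0.0816]
ee_rot: [180.0, -0.0, 71.2]
wrist_force: [0.1, -0.0, 1.1]
width: 0.0932
finger_force: 0.0
```

>>> {"method": "carry_out", "body": {
  "targets": [
    [[0, 0, 0, 0], [0, 0, 0, 0], [0, 0, 0, 0], [0, 0, 0, 0], [0, 0, 0, 0]]
  ],
  "jaw": -1
}}

```text
time: 4.43
tool_pos: [0.521, 0.0308, 0.0833]
ee_rot: [179.9, -0.1, 71.2]
wrist_force: [0.6, -0.4, 1.0]
width: 0.0643
finger_force: 0.0
```

>>> {"method": "carry_out", "body": {
  "targets": [
    [[0, 0, 0, 0], [0, 0, 0, 0], [0, 0, 0, 0], [0, 0, 0, 0], [0, 0, -3, 0]]
  ]
}}

```text
time: 4.85
tool_pos: [0.5197, 0.0307, 0.0849]
ee_rot: [-179.9, 0.0, 71.2]
wrist_force: [-0.7, 0.8, -0.3]
width: 0.0309
finger_force: 0.0
```

>>> {"method": "carry_out", "body": {
  "targets": [
    [[0, 0, -10, 0], [0, 0, -20, 0], [0, 0, -25, 0], [0, 0, -25, 0], [0, 0, -20, 0]]
  ]
}}

```text
time: 5.27
tool_pos: [0.5206, 0.031, 0.1878]
ee_rot: [179.9, -0.1, 71.3]
wrist_force: [0.4, 0.6, -0.6]
width: 0.001
finger_force: 0.0
```

>>> {"method": "carry_out", "body": {
  "targets": [
    [[0, 0, -10, 0], [0, 0, 0, 0], [0, 0, 0, 0], [0, 0, 0, 0], [0, 0, 0, 0]]
  ]
}}

```text
time: 5.68
tool_pos: [0.5192, 0.0305, 0.1938]
ee_rot: [-179.8, 0.1, 71.2]
wrist_force: [-0.8, -0.0, -0.7]
width: 0.0003
finger_force: 0.0
```

Fingers close at about 75 mm/s, so I lifted too early and missed the bar. I'll open to about 42 mm and redo it with enough closing time.

>>> {"method": "carry_out", "body": {
  "targets": [
    [[0, 0, 0, 0], [0, 0, 0, 0], [0, 0, 0, 0], [0, 0, 0, 0], [0, 0, 0, 0]]
  ],
  "jaw": -0.1
}}

```text
time: 6.1
tool_pos: [0.5201, 0.0308, 0.195]
ee_rot: [-180.0, 0.0, 71.2]
wrist_force: [0.1, 0.6, -0.3]
width: 0.0294
finger_force: 0.0
```

>>> {"method": "carry_out", "body": {
  "targets": [
    [[0, 0, 0, 0], [0, 0, 0, 0], [0, 0, 0, 0], [0, 0, 0, 0], [0, 0, 0, 0]]
  ]
}}

```text
time: 6.52
tool_pos: [0.5202, 0.0307, 0.1952]
ee_rot: [180.0, -0.0, 71.2]
wrist_force: [1.0, 0.6, -0.1]
width: 0.042
finger_force: 0.0
```

>>> {"method": "carry_out", "body": {
  "targets": [
    [[0, 0, 22, 0], [0, 0, 22, 0], [0, 0, 22, 0], [0, 0, 22, 0], [0, 0, 22, 0]]
  ]
}}

```text
time: 6.93
tool_pos: [0.5204, 0.0307, 0.0844]
ee_rot: [180.0, -0.0, 71.2]
wrist_force: [1.6, 0.8, -0.5]
width: 0.042
finger_force: 0.0
```

>>> {"method": "carry_out", "body": {
  "targets": [
    [[0, 0, 0, 0], [0, 0, 0, 0], [0, 0, 0, 0], [0, 0, 0, 0], [0, 0, 0, 0]]
  ],
  "jaw": -1
}}

```text
time: 7.35
tool_pos: [0.5212, 0.0309, 0.0866]
ee_rot: [179.8, -0.1, 71.2]
wrist_force: [0.5, 0.1, -0.4]
width: 0.0132
finger_force: 0.0
```

>>> {"method": "carry_out", "body": {
  "targets": [
    [[0, 0, 0, 0], [0, 0, 0, 0], [0, 0, 0, 0], [0, 0, 0, 0], [0, 0, 0, 0]]
  ]
}}

```text
time: 7.77
tool_pos: [0.5207, 0.031, 0.0864]
ee_rot: [179.9, -0.0, 71.2]
wrist_force: [-1.0, 0.2, 6.1]
width: 0.0119
finger_force: 30.0
```

>>> {"method": "carry_out", "body": {
  "targets": [
    [[0, 0, -4, 0], [0, 0, -10, 0], [0, 0, -16, 0], [0, 0, -20, 0], [0, 0, -20, 0]]
  ]
}}

```text
time: 8.18
tool_pos: [0.5184, 0.0303, 0.155]
ee_rot: [-179.8, 0.1, 71.2]
wrist_force: [0.2, 0.5, -7.4]
width: 0.0118
finger_force: 30.0
```

>>> {"method": "carry_out", "body": {
  "targets": [
    [[0, 0, -20, 0], [0, 0, -14, 0], [0, 0, -8, 0], [0, 0, -5, 0], [0, 0, -3, 0]]
  ]
}}

```text
time: 8.6
tool_pos: [0.5193, 0.0304, 0.205]
ee_rot: [-179.9, 0.0, 71.2]
wrist_force: [-1.4, -0.4, -7.7]
width: 0.0119
finger_force: 30.0
```

Lifted: 7.6 N matches the pan plus three lemons. Now carrying it to the carton.

>>> {"method": "carry_out", "body": {
  "targets": [
    [[-3.2, 2.3, 0, 0], [-6.4, 4.6, 0, 0], [-9.7, 6.9, 0, 0], [-12.9, 9.2, 0, 0], [-16.1, 11.5, 0, 0]]
  ]
}}

```text
time: 9.02
tool_pos: [0.537, -0.0269, 0.2043]
ee_rot: [-179.9, 0.0, 71.3]
wrist_force: [1.2, -0.1, -7.2]
width: 0.0115
finger_force: 30.0
```

>>> {"method": "carry_out", "body": {
  "targets": [
    [[-16.1, 11.5, 0, 0], [-16.1, 11.5, 0, 0], [-16.1, 11.5, 0, 0], [-16.1, 11.5, 0, 0], [-16.1, 11.5, 0, 0]]
  ]
}}

```text
time: 9.43
tool_pos: [0.5654, -0.1239, 0.204]
ee_rot: [-179.9, 0.1, 71.1]
wrist_force: [0.6, -0.7, -7.9]
width: 0.0115
finger_force: 30.0
```

>>> {"method": "carry_out", "body": {
  "targets": [
    [[-16.1, 11.5, 0, 0], [-16.1, 11.5, 0, 0], [-16.1, 11.5, 0, 0], [-16.1, 11.5, 0, 0], [-16.1, 11.5, 0, 0]]
  ]
}}

```text
time: 9.85
tool_pos: [0.5934, -0.2186, 0.2035]
ee_rot: [-179.8, 0.1, 71.1]
wrist_force: [-0.5, -0.2, -7.1]
width: 0.0117
finger_force: 30.0
```

>>> {"method": "carry_out", "body": {
  "targets": [
    [[-16.1, 11.5, 0, 0], [-16.1, 11.5, 0, 0], [-16.1, 11.5, 0, 0], [-16.1, 11.5, 0, 0], [-16.1, 11.5, 0, 0]]
  ]
}}

```text
time: 10.27
tool_pos: [0.6215, -0.3134, 0.2031]
ee_rot: [-179.8, 0.1, 71.1]
wrist_force: [0.7, -0.6, -6.5]
width: 0.012
finger_force: 30.0
```

>>> {"method": "carry_out", "body": {
  "targets": [
    [[-16.1, 11.5, 0, 0], [-12.9, 9.2, 0, 0], [-9.7, 6.9, 0, 0], [-6.4, 4.6, 0, 0], [-3.2, 2.3, 0, 0]]
  ]
}}

```text
time: 10.68
tool_pos: [0.6386, -0.3702, 0.2029]
ee_rot: [-179.8, 0.1, 71.1]
wrist_force: [0.1, -0.3, -7.6]
width: 0.0119
finger_force: 30.0
```

>>> {"method": "carry_out", "body": {
  "targets": [
    [[0, 0, 0, -1.9], [0, 0, 0, -1.9], [0, 0, 0, -1.9], [0, 0, 0, -1.9], [0, 0, 0, -1.9]]
  ]
}}

```text
time: 11.1
tool_pos: [0.6396, -0.3665, 0.2043]
ee_rot: [-179.9, -0.1, 80.9]
wrist_force: [-0.3, -0.1, -7.2]
width: 0.0115
finger_force: 30.0
```

Run:
```python
from bench import status,cams
import cv2,numpy as np
a=cams.snapshot("scene")["frame"];b=cams.snapshot("top")["frame"]
cv2.imwrite("pics/c1.png",cv2.resize(np.hstack([a[60:300,40:400],b[60:300,152:512]]),None,fx=1.1,fy=1.1)[:,:,::-1])
s=status.state();print(s["tool_pos"],s["joint_positions"])
```

```text
[ 0.63957003 -0.36659793  0.20438796] [ 38.25149294  46.10610688 -22.64618345  64.36313727  16.8682825
  72.67829774   7.70894238]
```

View pics/c1.png

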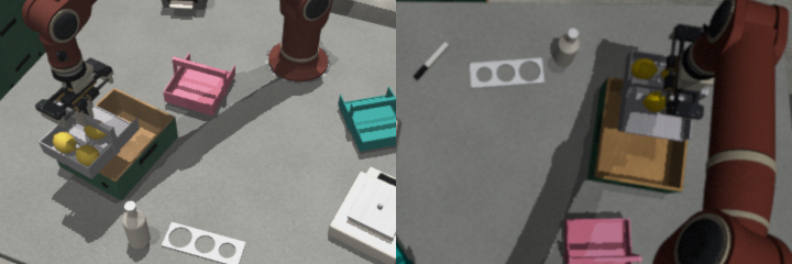

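The pan is over the far rim: three lemons in its rear half at left panel (65–95,130–155), mouth towards the carton interior. Now lowering the rear foot onto the rim.

>>> {"method": "carry_out", "body": {
  "targets": [
    [[0, 0, 6, 0], [0, 0, 7, 0], [0, 0, 7, 0], [0, 0, 4, 0], [0, 0, 2, 0]]
  ],
  "newtons": 22
}}

```text
time: 11.62
tool_pos: [0.6392, -0.3667, 0.1772]
ee_rot: [-179.8, -0.0, 80.7]
wrist_force: [-0.2, -0.2, -7.8]
width: 0.0119
finger_force: 22.0
```

>>> {"method": "carry_out", "body": {
  "targets": [
    [[0, -3, 3, 0], [0, -4, 3, 0], [0, -4, 3, 0], [0, -4, 3, 0], [0, -3, 3, 0]]
  ]
}}

```text
time: 12.03
tool_pos: [0.624, -0.3642, 0.1675]
ee_rot: [179.6, 0.0, 80.7]
wrist_force: [0.1, 1.1, 6.7]
width: 0.0144
finger_force: 22.0
```

The jaw has opened to 14.4 mm with the rim pushing back, so the pan is tilting in the grip as planned. Continuing.

>>> {"method": "carry_out", "body": {
  "targets": [
    [[0, -4, 4, 0], [0, -4, 4, 0], [0, -4, 4, 0], [0, -4, 4, 0], [0, -4, 4, 0]]
  ]
}}

```text
time: 12.45
tool_pos: [0.6018, -0.3606, 0.1454]
ee_rot: [-180.0, 0.0, 80.7]
wrist_force: [-0.9, 1.4, 2.2]
width: 0.019
finger_force: 22.0
```

>>> {"method": "carry_out", "body": {
  "targets": [
    [[0, -3, 4, 0], [0, -3, 4, 0], [0, -3, 4, 0], [0, -2, 3, 0], [0, -2, 3, 0]]
  ]
}}

```text
time: 12.87
tool_pos: [0.5893, -0.359, 0.1262]
ee_rot: [-180.0, 0.0, 80.7]
wrist_force: [-1.5, 0.5, 3.4]
width: 0.0218
finger_force: 22.0
```

Run:
```python
from bench import status,cams
import cv2,numpy as np
a=cams.snapshot("scene")["frame"];b=cams.snapshot("top")["frame"]
cv2.imwrite("pics/c2.png",cv2.resize(np.hstack([a[90:250,40:240],b[60:220,312:512]]),None,fx=2,fy=2)[:,:,::-1])
```

```text
(no output)
```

View pics/c2.png

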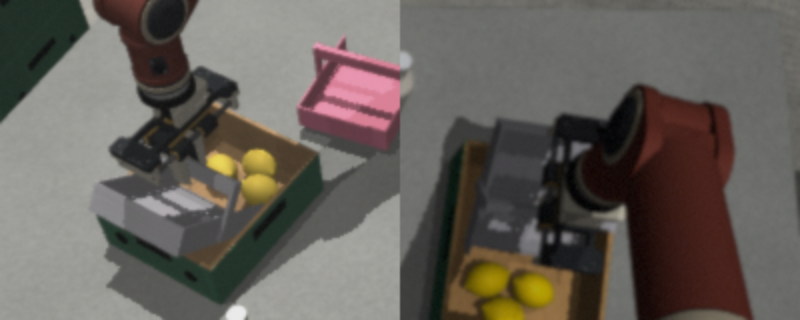

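All three lemons lie in the carton, at right panel (465–550,260–310). Now I reverse out the same way, then straighten the pan with a hard grip.

>>> {"method": "carry_out", "body": {
  "targets": [
    [[0, 3, -5, 0], [0, 4, -5, 0], [0, 4, -5, 0], [0, 4, -5, 0], [0, 4, -5, 0]]
  ]
}}

```text
time: 13.38
tool_pos: [0.6055, -0.3619, 0.151]
ee_rot: [-179.5, 0.0, 80.7]
wrist_force: [-6.6, 1.8, 4.8]
width: 0.0182
finger_force: 22.0
```

>>> {"method": "carry_out", "body": {
  "targets": [
    [[0, 4, -5, 0], [0, 4, -6, 0], [0, 4, -6, 0], [0, 4, -7, 0], [0, 4, -8, 0]]
  ]
}}

```text
time: 13.8
tool_pos: [0.6282, -0.3649, 0.1825]
ee_rot: [-179.9, -0.0, 80.8]
wrist_force: [-0.4, 0.3, -4.3]
width: 0.0118
finger_force: 22.0
```

>>> {"method": "carry_out", "body": {
  "targets": [
    [[0, 0, -12, 0], [0, 0, -12, 0], [0, 0, -12, 0], [0, 0, -5, 0], [0, 0, 0, 0]]
  ],
  "newtons": 60
}}

```text
time: 14.22
tool_pos: [0.6291, -0.3655, 0.2268]
ee_rot: [179.8, 0.1, 80.7]
wrist_force: [0.1, -0.8, -4.3]
width: 0.0116
finger_force: 60.0
```

```bash
python3 - <<'E'
from bench import status,cams
from h import *
A=cams.snapshot("scene");B=cams.snapshot("top")
a=A["frame"];b=B["frame"];s=status.state();print(s["tool_pos"],s["wrist_force"],s["width"],s["finger_force"])
cv2.imwrite("pics/c3.png",cv2.resize(np.hstack([a[60:220,30:230],b[60:220,312:512]]),None,fx=2,fy=2)[:,:,::-1])
W=np.vstack([cloud(A).reshape(-1,3)])
yaw=np.radians(s["ee_rot"][2]-90);ex=np.array([np.cos(yaw),np.sin(yaw)]);ey=np.array([-ex[1],ex[0]])
d=W-s["tool_pos"];P=np.c_[d[:,:2]@ex,d[:,:2]@ey,d[:,2]]
# back wall rim & side rims heights
for n,m in dict(back=(abs(P[:,0]-93)<8)&(abs(P[:,1])<75),sideL=(abs(P[:,1]-78)<5)&(abs(P[:,0])<90),sideR=(abs(P[:,1]+78)<5)&(abs(P[:,0])<90),floor=(abs(P[:,1])<65)&(P[:,0]<-50)&(P[:,0]>-88)).items():
    q=P[m&(P[:,2]>-.1)&(P[:,2]<-.0)] if 0 else P[m*1>0]
E
python3 - <<'E'
E
```

```text
[ 0.62791818 -0.36511695  0.22427445] [ 0.81536024  0.10594616 -4.40174489] 0.011311167777272481 59.99728202819824
```

View pics/c3.png

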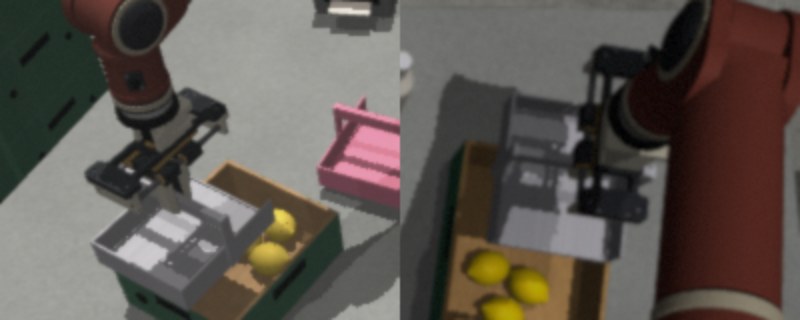

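The pan is empty (4.3 N), level in the jaws, and the lemons are in the carton. Carrying it to the scale.

>>> {"method": "carry_out", "body": {
  "targets": [
    [[6.8, -2.2, 0, 0], [13.6, -4.3, 0, 0], [20.4, -6.5, 0, 0], [27.2, -8.7, 0, 0], [34, -10.8, 0, 0]]
  ]
}}

```text
time: 14.73
tool_pos: [0.6112, -0.2605, 0.2228]
ee_rot: [-179.9, 0.1, 80.5]
wrist_force: [0.8, -0.2, -3.9]
width: 0.0115
finger_force: 60.0
```

>>> {"method": "carry_out", "body": {
  "targets": [
    [[34, -10.8, 0, 0], [34, -10.8, 0, 0], [34, -10.8, 0, 0], [34, -10.8, 0, 0], [34, -10.8, 0, 0]]
  ]
}}

```text
time: 15.15
tool_pos: [0.5852, -0.0806, 0.2238]
ee_rot: [-179.9, -0.0, 80.8]
wrist_force: [0.0, 0.1, -4.2]
width: 0.0113
finger_force: 60.0
```

>>> {"method": "carry_out", "body": {
  "targets": [
    [[34, -10.8, 0, 0], [34, -10.8, 0, 0], [34, -10.8, 0, 0], [34, -10.8, 0, 0], [34, -10.8, 0, 0]]
  ]
}}

```text
time: 15.57
tool_pos: [0.5592, 0.0955, 0.2239]
ee_rot: [-179.9, 0.0, 80.8]
wrist_force: [0.6, 1.1, -3.9]
width: 0.0116
finger_force: 60.0
```

>>> {"method": "carry_out", "body": {
  "targets": [
    [[34, -10.8, 0, 0], [34, -10.8, 0, 0], [34, -10.8, 0, 0], [34, -10.8, 0, 0], [34, -10.8, 0, 0]]
  ]
}}

```text
time: 15.98
tool_pos: [0.5333, 0.2718, 0.2238]
ee_rot: [-179.9, 0.0, 80.8]
wrist_force: [1.1, 0.3, -3.5]
width: 0.0115
finger_force: 60.0
```

>>> {"method": "carry_out", "body": {
  "targets": [
    [[34, -10.8, 0, 0], [27.2, -8.7, 0, 0], [20.4, -6.5, 0, 0], [13.6, -4.3, 0, 0], [6.8, -2.2, 0, 0]]
  ]
}}

```text
time: 16.4
tool_pos: [0.517, 0.3788, 0.2237]
ee_rot: [-179.9, -0.0, 81.0]
wrist_force: [-0.2, -0.3, -4.3]
width: 0.0114
finger_force: 60.0
```

>>> {"method": "carry_out", "body": {
  "targets": [
    [[0, 0, 4, 0], [0, 0, 6, 0], [0, 0, 4, 0], [0, 0, 2, 0], [0, 0, 0, 0]]
  ]
}}

```text
time: 16.82
tool_pos: [0.5196, 0.3739, 0.2071]
ee_rot: [-180.0, 0.1, 80.6]
wrist_force: [0.3, 0.1, -4.3]
width: 0.0118
finger_force: 60.0
```

Run:
```python
from bench import status,cams
from h import *
A=cams.snapshot("scene");B=cams.snapshot("top");s=status.state()
print(s["tool_pos"],s["ee_rot"],s["wrist_force"],s["width"])
yaw=np.radians(s["ee_rot"][2]-90);ex=np.array([np.cos(yaw),np.sin(yaw)]);ey=np.array([-ex[1],ex[0]])
for n,p in(("scene",A),("top",B)):
    d=cloud(p).reshape(-1,3)-s["tool_pos"];P=np.c_[d[:,:2]@ex,d[:,:2]@ey,d[:,2]]*1000
    # pan rim/floor: within footprint, below TCP
    m=(abs(P[:,0])<115)&(abs(P[:,1])<100)&(P[:,2]<-15)&(P[:,2]>-75);q=P[m]
    print(n,len(q),"x",np.percentile(q[:,0],[.3,99.7]).round(1),"y",np.percentile(q[:,1],[.3,99.7]).round(1))
    fl=P[(abs(P[:,1])<65)&(P[:,0]<-35)&(P[:,0]>-85)&(P[:,2]<-40)&(P[:,2]>-110)]
    if len(fl)>50:
        c,*_=np.linalg.lstsq(np.c_[fl[:,:2],np.ones(len(fl))],fl[:,2],rcond=None);print(" floor",len(fl),c.round(3),np.median(fl[:,2]))
    np.savez(f"pics/{n}1.npz",depth=p["depth"],K=p["camera_matrix"],T=p["T"],frame=p["frame"])
a=A["frame"];b=B["frame"]
cv2.imwrite("pics/c4.png",cv2.resize(np.hstack([a[90:290,300:500],b[100:300,20:220]]),None,fx=2,fy=2)[:,:,::-1])
```

```text
[0.51956914 0.37513413 0.20814281] [1.79995335e+02 2.02343132e-02 8.06556648e+01] [ 0.28705409  0.43326846 -4.15315628] 0.011418537072996181
scene 2995 x [-95.4  97. ] y [-87.6  81.3]
 floor 101 [-3.6000e-02 -1.0000e-02 -7.1429e+01] -69.66817468648692
top 2251 x [-65.4  95.7] y [-87.6  77.7]
 floor 51 [ 2.3000e-02 -6.1000e-02 -7.2659e+01] -70.52322835809713
```

View pics/c4.png

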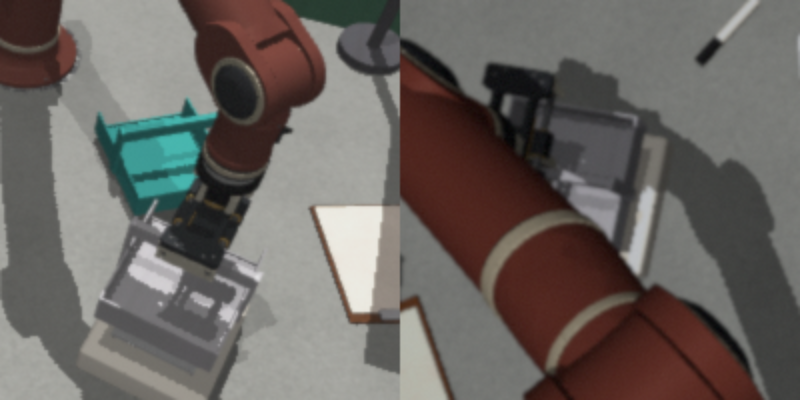

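The pan hovers level above the scale, hiding the pin, and the foot underside is about 88 mm below the TCP. Next I refine the pan's offset in the grip from the same pictures.

Run:
```python
from h import *
tp=np.array([.51957,.37513,.20814]);yaw=np.radians(80.66-90);ex=np.array([np.cos(yaw),np.sin(yaw)]);ey=np.array([-ex[1],ex[0]])
for n in("scene","top"):
    p=dict(np.load(f"pics/{n}1.npz"));d=cloud(p).reshape(-1,3)-tp;P=np.c_[d[:,:2]@ex,d[:,:2]@ey,d[:,2]]*1000
    for lo,hi in((-60,-45),(-45,-33),(-28,-5),(-3,22)):
        q=P[(abs(P[:,0])<110)&(abs(P[:,1])<100)&(P[:,2]>lo)&(P[:,2]<hi)]
        print(n,lo,hi,len(q),"y-",np.sort(q[:,1])[:400:40].round(0)," y+",np.sort(q[:,1])[::-1][:400:40].round(0),"x+",np.sort(q[:,0])[::-1][:120:30].round(0),"x-",np.sort(q[:,0])[:120:30].round(0))
    # bar x
    q=P[(abs(P[:,0])<14)&(abs(P[:,1])>35)&(abs(P[:,1])<95)&(P[:,2]>4)&(P[:,2]<30)]
    if len(q)>10: print("bar",len(q),rect(q[:,:2]/1000),q[:,1].min(),q[:,1].max(),np.percentile(q[:,2],90))
```

```text
scene -60 -45 260 y- [-90. -80. -49. -21.  12.  43.  74.]  y+ [ 83.  57.  25.  -7. -37. -65. -81.] x+ [98. 96. 95. 94.] x- [-93.   8.  92.  93.]
scene -45 -33 233 y- [-89. -76. -40.  -3.  33.  65.]  y+ [ 83.  58.  26.  -8. -46. -80.] x+ [97. 95. 94. 94.] x- [-92.  15.  91.  93.]
scene -28 -5 81 y- [-89. -77.  82.]  y+ [ 82. -77. -89.] x+ [97. 10.  4.] x- [-92.   6.  57.]
scene -3 22 215 y- [-89. -71. -50.  45.  62.  78.]  y+ [ 83.  68.  52.  35. -64. -84.] x+ [10.  7.  6.  5.] x- [-11.   3.   4.   4.]
bar 311 (array([-0.3, -3.1]), array([ 20.7, 171.5]), 0.1) -88.81656663650479 82.64565533673748 25.61263882412579
top -60 -45 202 y- [-87. -81. -81. -42.  48.  77.]  y+ [ 78.  51. -40. -81. -81. -87.] x+ [94. 93. 93. 77.] x- [-67. -25.  20.  65.]
top -45 -33 173 y- [-88. -81. -81. -28.  76.]  y+ [ 78.   6. -80. -81. -82.] x+ [95. 93. 82. 65.] x- [-65. -19.  28.  69.]
top -28 -5 31 y- [-88.]  y+ [78.] x+ [ 95. -42.] x- [-42.  95.]
top -3 22 99 y- [-88. -61.  -8.]  y+ [  1. -28. -87.] x+ [21.  3. -4. -6.] x- [-9. -5.  1. 14.]
bar 151 (array([ -0.3, -61.8]), array([15. , 53.2]), 2.3) -88.08143121563766 -35.168393963191875 25.364318625578974
```

>>> {"method": "carry_out", "body": {
  "targets": [
    [[3, 0, 5, 0], [0, 0, 8, 0], [0, 0, 8, 0], [0, 0, 7, 0], [0, 0, 4, 0]]
  ]
}}

```text
time: 17.33
tool_pos: [0.5189, 0.3783, 0.1743]
ee_rot: [-179.9, 0.1, 80.8]
wrist_force: [-1.0, -0.3, -4.1]
width: 0.0114
finger_force: 60.0
```

>>> {"method": "carry_out", "body": {
  "targets": [
    [[0, 0, 1, 0], [0, 0, 1, 0], [0, 0, 1, 0], [0, 0, 1, 0], [0, 0, 1, 0]]
  ]
}}

```text
time: 17.75
tool_pos: [0.5198, 0.3793, 0.1716]
ee_rot: [180.0, -0.0, 80.7]
wrist_force: [0.0, 0.8, -4.4]
width: 0.0114
finger_force: 60.0
```

>>> {"method": "carry_out", "body": {
  "targets": [
    [[0, 0, 1, 0], [0, 0, 1, 0], [0, 0, 1, 0], [0, 0, 1, 0], [0, 0, 0, 0]]
  ]
}}

```text
time: 18.17
tool_pos: [0.5195, 0.3789, 0.1669]
ee_rot: [-180.0, 0.0, 80.7]
wrist_force: [-0.4, 0.7, -4.3]
width: 0.0118
finger_force: 60.0
```

>>> {"method": "carry_out", "body": {
  "targets": [
    [[0, 0, 1, 0], [0, 0, 1, 0], [0, 0, 1, 0], [0, 0, 1, 0], [0, 0, 0, 0]]
  ]
}}

```text
time: 18.58
tool_pos: [0.5194, 0.3789, 0.1629]
ee_rot: [-180.0, 0.0, 80.7]
wrist_force: [0.6, 0.0, -4.2]
width: 0.0116
finger_force: 60.0
```

>>> {"method": "carry_out", "body": {
  "targets": [
    [[0, 0, 1, 0], [0, 0, 1, 0], [0, 0, 1, 0], [0, 0, 0, 0], [0, 0, 0, 0]]
  ]
}}

```text
time: 19.0
tool_pos: [0.5195, 0.379, 0.1601]
ee_rot: [-180.0, 0.0, 80.7]
wrist_force: [-1.0, 0.2, -4.9]
width: 0.0115
finger_force: 60.0
```

>>> {"method": "carry_out", "body": {
  "targets": [
    [[0, 0, 1, 0], [0, 0, 1, 0], [0, 0, 1, 0], [0, 0, 0, 0], [0, 0, 0, 0]]
  ]
}}

```text
time: 19.42
tool_pos: [0.5197, 0.3789, 0.1582]
ee_rot: [180.0, -0.0, 80.7]
wrist_force: [-2.8, -3.5, 4.4]
width: 0.0115
finger_force: 60.0
```

>>> {"method": "carry_out", "body": {
  "targets": [
    [[0, 0, 1, 0], [0, 0, 1, 0], [0, 0, 1, 0], [0, 0, 0, 0], [0, 0, 0, 0]]
  ]
}}

```text
time: 19.83
tool_pos: [0.5197, 0.379, 0.1554]
ee_rot: [180.0, -0.0, 80.7]
wrist_force: [-2.3, -2.8, 7.0]
width: 0.0118
finger_force: 60.0
```

Contact came at TCP height 0.159 m, which matches the foot on the platform, and the force is rising gently like the spring. Pressing to the stop.

>>> {"method": "carry_out", "body": {
  "targets": [
    [[0, 0, 1, 0], [0, 0, 1, 0], [0, 0, 1, 0], [0, 0, 1, 0], [0, 0, 0, 0]]
  ]
}}

```text
time: 20.25
tool_pos: [0.5197, 0.379, 0.1521]
ee_rot: [179.9, -0.0, 80.7]
wrist_force: [-2.7, -4.4, 10.4]
width: 0.0117
finger_force: 60.0
```

>>> {"method": "carry_out", "body": {
  "targets": [
    [[0, 0, 1, 0], [0, 0, 1, 0], [0, 0, 1, 0], [0, 0, 0, 0], [0, 0, 0, 0]]
  ]
}}

```text
time: 20.67
tool_pos: [0.5198, 0.379, 0.1514]
ee_rot: [179.9, -0.0, 80.7]
wrist_force: [-4.8, -7.5, 18.2]
width: 0.0115
finger_force: 60.0
```

>>> {"method": "carry_out", "body": {
  "targets": [
    [[-0.5, -0.2, 0, 0], [-0.5, -0.2, 0, 0], [0, 0, 0.5, 0], [0, 0, 0, 0], [0, 0, 0, 0]]
  ]
}}

```text
time: 21.08
tool_pos: [0.5198, 0.379, 0.1514]
ee_rot: [179.8, -0.2, 80.7]
wrist_force: [-4.0, -5.5, 19.4]
width: 0.0115
finger_force: 60.0
```

Run:
```python
from bench import status,cams
from h import *
A=cams.snapshot("scene");s=status.state();a=A["frame"];B=cams.snapshot("top")
print(s["tool_pos"],s["wrist_force"],s["width"],s["finger_force"],s["time"])
tp=s["tool_pos"];yaw=np.radians(80.7-90);ex=np.array([np.cos(yaw),np.sin(yaw)]);ey=np.array([-ex[1],ex[0]])
C=cloud(A).reshape(-1,3);d=C-tp;P=np.c_[d[:,:2]@ex,d[:,:2]@ey,d[:,2]]*1000
q=P[(abs(P[:,0])<14)&(abs(P[:,1])>35)&(abs(P[:,1])<95)&(P[:,2]>4)&(P[:,2]<30)];c=rect(q[:,:2]/1000)
print("bar",c,"world",tp[:2]+(ex*c[0][0]+ey*c[0][1])/1000)
w=P[(abs(P[:,0]-93)<4)&(abs(P[:,1])<75)&(P[:,2]>-60)&(P[:,2]<-10)]
for lo in(-75,-25,25):
    k=w[(w[:,1]>lo)&(w[:,1]<lo+50)];print("back rim z",(np.percentile(k[:,2],95)/1000+tp[2]).round(4) if len(k) else 0)
for sg in(-1,1):
  for lo in(-85,10,50):
    k=P[(abs(P[:,1]-sg*78.5+2)<4)&(P[:,0]>lo)&(P[:,0]<lo+35)&(P[:,2]>-60)&(P[:,2]<-10)];print("side",sg,lo,len(k),(np.percentile(k[:,2],95)/1000+tp[2]).round(4) if len(k) else 0)
cv2.imwrite("pics/c5.png",cv2.resize(np.hstack([a[120:320,300:500],B["frame"][120:320,312:512] ]),None,fx=2,fy=2)[:,:,::-1])
```

```text
[0.51972706 0.37905057 0.15138064] [-5.33102788 -5.15482777 18.42887875] 0.011571979380409526 60.00680923461914 21.1333
bar (array([-0.5, -2.1]), array([ 20.9, 170.7]), 0.3) world [0.51889427 0.37705897]
back rim z 0.1239
back rim z 0.1229
back rim z 0.1245
side -1 -85 18 0.1263
side -1 10 27 0.1261
side -1 50 25 0.1262
side 1 -85 12 0.1259
side 1 10 20 0.1244
side 1 50 17 0.1268
```

View pics/c5.png

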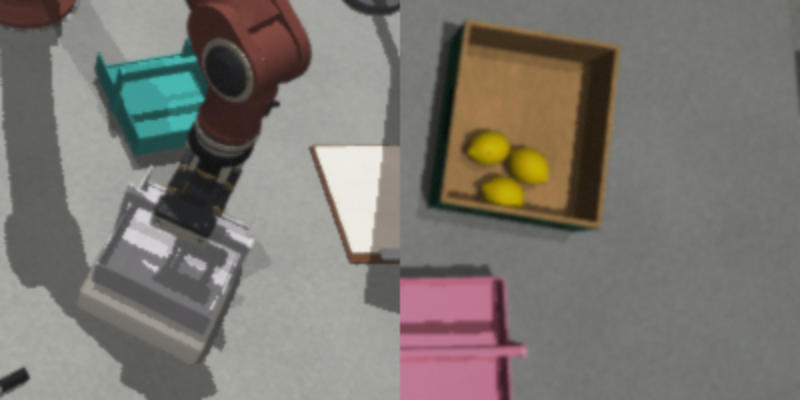

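The pan's rims measure 0.123–0.126 m, level all round, where seated and fully pressed predicts 0.122 and perched on the pin 0.134. So it is home at the stop. The three lemons lie in the carton at right panel (470–550,130–205). Handing in.

```bash
python3 -c "
from bench import arm;print(arm.job_done())"
```

```text
the job is handed in; nothing more can be done
None
```

The job is handed in with no verdict shown: the three lemons are in the carton, and by my measurements the pan sits level over the pin, held at 60 N and pressed to the platform's stop, with the spray bottle, sizing plate and marker not touched as far as I could tell.

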